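# Thread the clinostat axle through its bearings into the drive coupling

## Task

Take the red-handled axle off the wooden rest and thread it through both bearing blocks of the clinostat and on into the red coupling, then push it gently fully home, until the coupling has been slid all the way back towards the motor. The bearing carriage has been clamped somewhat off the centre of its base, so feel for the hole and do not force the axle. Let go of it there, and leave the blue-handled spare on the rest and the other things where they stand.

Things in the scene. Friction and masses are not known exactly. Their poses are not given: they have to be found in the camera images.
- axle_grip (a point): The axle to fit: aluminium rod, 10 mm diameter, with a red square handle (18 x 18 mm, 40 mm long) on its rear end; about 80 g, balancing 60 mm ahead of this point. This point: centre of the handle; x along the rod towards its tip, z up. It starts level in the rest, axis 55 mm above the table, two flats of the handle upright, nothing within 25 mm of the handle's sides.
- axle_tip (a point): Centre of the nose of the red-handled axle, 210 mm ahead of its handle's centre; same axes. The last 10 mm of the rod taper to a blunt nose 7.2 mm across. Held by the handle, the nose sags by a millimetre or two.
- spare_grip (a point): The spare axle, same shape with a blue handle, in the other slot of the rest (which slot is which changes): centre of its handle, same axes. Not to be disturbed.
- rack: Plywood rest, fixed, 120 (x) x 112 (y) x 64 mm high; origin: centre of its underside. Two cross boards at x = -50 and +50 mm, 12 mm thick, have two upward-open slots each, 12 mm wide, floor 50 mm up, at y = -42 and +42 mm. The axles lie in them, tips to +x, handle centres at x = -98 mm. Lift straight up by 20 mm or more to clear.
- base: Clinostat base, fixed: grey slab 270 x 122 x 12 mm, from x = -15 to 255 mm. Origin at table level on its centre line; x is the push-in direction, z up. On it a carriage with two bearing blocks, coupling and motor, all holes in line and parallel to x, is clamped firmly, shifted by an unmeasured amount: -18 to +18 mm across (y), -4 to +4 mm along (x). Motor: x = 155 to 233 mm, 95 mm high.
- mouth (a point): Point on the base's centre line, 55 mm up (the height of all holes), base axes, where the hole in the outer face of the first white block would be WITHOUT the carriage's unmeasured shift (up to 18 mm to either side, 4 mm along). Block: 16 mm thick, 84 mm wide, top 75 mm up; its hole, midway across, is 12.5 mm in diameter, square-edged; a red line on top marks its middle.
- second (a point): The same for the second bearing block, 65 mm beyond the first: block and hole alike, shifted by the same amount. The red coupling (block 36 x 36 mm, 20 mm long) has its mouth 60 mm beyond this face: a blind hole 13 mm in diameter, 12 mm deep.
- home (a point): Point on the base's centre line 145 mm beyond point mouth: where the axle's tip would be when fully home, the coupling right back against its stop, without the carriage's shift (the real place is up to 18 mm aside and 4 mm nearer or farther). The handle's centre is then 65 mm before the first block's outer face.
- sleeve (a joint): How far the red coupling has been slid back towards the motor, in m: 0 at the start, 0.008 at its hard end stop. It slides with a drag of about 4 N and stays where it is left. More than 25 N of the axle on the clinostat is too much.
- pot: White plant pot, 96 mm across, about 145 mm high with its plant, origin at the centre of its underside; a bystander.
- jug: White plastic mug, 90 mm across, 110 mm high, origin at the centre of its underside; a bystander.
- dishes: Stack of clear dishes, 90 mm across, 36 mm high, origin at the centre of its underside; a bystander.
- carrier: White disc with a brass hub, 80 mm across, 20 mm high, origin at the centre of its underside; a bystander.
- wash: White bottle with a blue cap, 66 mm across, 170 mm high, origin at the centre of its underside; a bystander.
- driver: Red-handled screwdriver, about 200 mm long, lying on the table at the far edge; a bystander.
Not all that is in view belongs to the job. Leave any black or yellow look-alike of the part that bears axle_grip alone.

How it is judged:
By the outcome, as a careful person would: the job done as asked, in the order asked, and still so for the second after the job is handed in, with the robot touching nothing.
It also fails if it takes over 72 s, if anything falls off the work surface, if the arm or the gripper's body presses on something with over 40 N, if the wrist force passes 120 N, or if a joint passes its speed limit or range.

## Robot

A 7-joint arm with a two-finger parallel gripper is mounted at the origin on the work surface. World frame = base frame: x ahead of the robot, y to its left, z up, the work surface at z = 0. Lengths are in m, angles in rad, forces in N, time in s.
With the tool pointing down it reaches from about 0.4 to 0.875 m from the base axis. Payload 6.5 kg.
Tool frame: the origin (TCP) lies between the finger pads; the fingertips stand 17 mm ahead of it and the grasp point (between the pads) lies 2 mm behind it (r.tips_ahead is the distance from the TCP to the fingertips, in m); z points along the fingers, y is the line along which they close (so a half turn about z gives the same grasp; the last joint's range is limited). The gripper opens to 88 mm and grips with 3 to 60 N. Pads are 18 mm wide; open, the fingers measure 123 mm over their backs; the gripper's body (75 mm by 187 mm) begins 45 mm behind the grasp point.
Start: joints at [1.2, 0.536, -0.004, 1.538, 0.003, 1.067, -0.071], TCP at [0.195, -0.62, 0.256] pointing down, gripper open.
Joint ranges: [-2.7, 2.7], [-0.37, 2.16], [-1.27, 1.26], [0.24, 2.4], [-1.31, 4.45], [0.19, 1.91], [-2.76, 2.76]. Speed limits (rad/s): [2.39, 2.39, 3.14, 3.14, 3.14, 3.14, 3.14].

## Interface

Orientations are given as a 3x3 rotation matrix whose columns are the frame's x, y, z axes.
In Python, from rig import r gives the robot as it stands.
- The arm moves only by the tool jog_arm, never from a script. Its argument "moves" is a list of rows, each an object of numbers: "tx", "ty", "tz": the shift along the tool's x, y, z in cm; "turn": the turn about the tool's z in rad. A call has 1 to 5 rows; each row shifts and turns the commanded pose from where the row before left it, along the tool's axes as they then stand; what a row does not reach is not made up. A row lasts 1/12 s, in which the tool goes at most 41.7 mm and 7.16 degrees, less where a joint would pass 70% of its speed; a pose out of reach is approached as far as the arm can. A call is refused whole if a number of a shift passes 4.17 or a number of a turn 0.125, either way. A call with a gripper value outside its range is refused whole. "gripper" is the opening, from -1 (shut) to 1 (fully open), so that 0 is half open, set as the call begins (left out, the last holds). The fingers move at their own pace and stop on an object; "force" is the grip in N (left out, the last holds). Time passes only in rows, so rows that do not move let the fingers close. It gives the time, the measured TCP pose, the force, the opening and the grip force at its end, in the units of the state.
- r.state(): the state, without advancing time (a new reading comes with each control period).
- r.snapshot(name): name is "scene" or "top" or "wrist"; returns a dict with "pixels" (384x512x3 uint8, red, green, blue), "z_map" (384x512 float32, m along the optical axis (not along the pixel's ray), 0 where there is no reading), "fovy" (degrees; the focal length in pixels is half the picture's height over the tangent of half this angle, whatever the lens; pixels are square), "cx", "cy" (the principal point, pixels), "D" ([k1, k2, p1, p2, k3] as OpenCV has them; the pictures are not rectified), "eye" and "rotation" of the camera in the world; the wrist camera has in their place "tool_from_camera" (4x4, takes a point from camera to tool coordinates, whose origin is the TCP and whose axes are the flange's). Camera axes: x right, y down, z forward; pixel columns grow to the right and rows downward; lengths in m; the calibration is good to about 2 mm. A picture is of the moment at which its call begins: read the wrist's pose just before it.
- r.close_job(): hands the job in; it is judged then, once.
The state is a dict: "time_s": time; "qpos": joint angles; "qvel": joint speeds; "joint_efforts": joint torques, N m; "position": TCP position; "orientation": TCP orientation; "contact_force": force on the tool from outside, world axes, zero at the start; "wrist_torque": the same for the moment, N m; "width": finger opening in m; "gripper_force": force on a finger pad.
Only numpy, scipy, OpenCV 4.12 (cv2) and the standard library are available. Lean on these libraries where they do the work, as an engineer would, in place of code of your own. Each camera call takes 0.05 s, during which the arm holds its last target. There are 200 camera calls.

## Working session

There is one attempt and no reset: what is moved stays moved. The work goes in short steps, Python scripts to look and compute and a tool call to move; the robot and the scene stay as the last step left them, time stands still between calls to the robot, and variables do not carry over. Pictures are saved under pics/ and viewed, at most 10 in all, crops included, and the job is handed in when it is done.

Besides the shell and the picture viewer there is one more tool, called after "Call:" as name([rows], argument=value, ...), one row to a line, values as JSON. jog_arm: Moves the arm, as the interface text tells. Its arguments: {"type":"object","properties":{"moves":{"type":"array","items":{"type":"object","properties":{"tx":{"type":"number"},"ty":{"type":"number"},"tz":{"type":"number"},"turn":{"type":"number"}}}},"gripper":{"type":"number"},"force":{"type":"number"}},"required":["moves"]}

```bash
mkdir -p pics; ls
cat > h.py <<'E'
import numpy as np, cv2
from rig import r
def K(s):
    f=s["pixels"].shape[0]/2/np.tan(np.radians(s["fovy"])/2)
    return np.array([[f,0,s["cx"]],[0,f,s["cy"]],[0,0,1.]])
def pose(s,st=None):
    if "eye" in s: return np.array(s["rotation"]),np.array(s["eye"])
    T=np.array(s["tool_from_camera"]); R=np.array(st["orientation"]); return R@T[:3,:3], R@T[:3,3]+np.array(st["position"])
def cloud(s,st=None):
    h,w=s["z_map"].shape; u,v=np.meshgrid(np.arange(w),np.arange(h))
    p=cv2.undistortPoints(np.stack([u,v],-1).reshape(-1,1,2).astype(float),K(s),np.array(s["D"],float)).reshape(h,w,2)
    z=s["z_map"][...,None]; R,t=pose(s,st)
    return np.concatenate([p*z,z],-1)@R.T+t
def ray(s,uv,st=None):
    p=cv2.undistortPoints(np.array(uv,float).reshape(-1,1,2),K(s),np.array(s["D"],float)).reshape(-1,2)
    R,t=pose(s,st); return t,np.c_[p,np.ones(len(p))]@R.T
def atz(s,uv,z,st=None):
    t,d=ray(s,uv,st); return t+d*((z-t[2])/d[:,2])[:,None]
def save(s,n): cv2.imwrite("pics/"+n+".png",s["pixels"][...,::-1])
E
python3 - <<'E'
from h import *
import pickle
st=r.state(); print(st["position"],st["orientation"],st["contact_force"],st["time_s"])
S={}
for n in("scene","top","wrist"):
    S[n]=r.snapshot(n); print(n,S[n]["fovy"],S[n].get("eye"),S[n]["D"])
S["st"]=st; pickle.dump(S,open("s0.pkl","wb"))
a=np.hstack([S["scene"]["pixels"],S["top"]["pixels"]])
cv2.imwrite("pics/scene.png",S["scene"]["pixels"][...,::-1]);cv2.imwrite("pics/top.png",cv2.resize(S["top"]["pixels"][...,::-1],(800,600)))
E
```

```text
pics
[ 0.19486632 -0.61949285  0.25485109] [[ 9.53892662e-01  3.00147281e-01 -6.31008181e-04]
 [ 3.00147918e-01 -9.53891359e-01  1.58172945e-03]
 [-1.27161458e-04 -1.69819591e-03 -9.99998550e-01]] [-0.19454772 -0.20404964 -0.62820565] 0.0
scene 54.52871003763163 [1.43043778 0.04449109 0.86545773] [-0.01886002  0.          0.          0.          0.        ]
top 55.593262961613085 [0.39791418 0.07635412 1.12262375] [-0.03177623  0.          0.          0.          0.        ]
wrist 61.86184293905165 None [-0.00540457  0.          0.          0.          0.        ]
```

View pics/top.png

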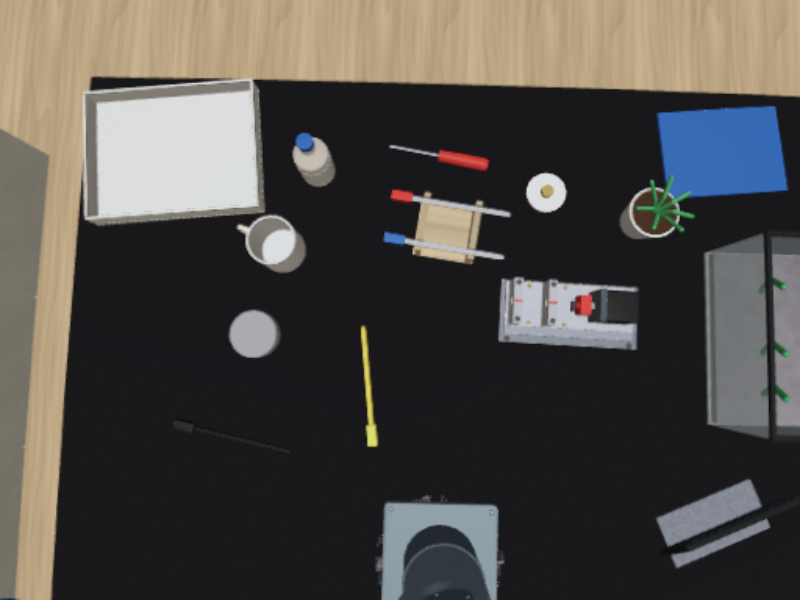

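View pics/scene.png

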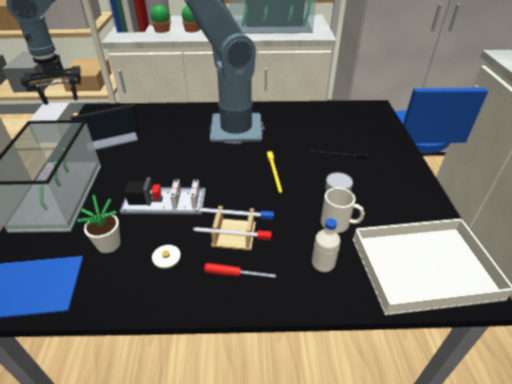

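The top view (800x600) shows the red handle at (402,196), the blue one at (394,238), the base at x 500-638, y 280-348, and block lines near (517,300) and (549,302). The scene view agrees, and the push direction is roughly world -y.

```bash
cat > m.py <<'E'
from h import *
import pickle
S=pickle.load(open("s0.pkl","rb"))
def mask(s,c):
    hsv=cv2.cvtColor(s["pixels"],cv2.COLOR_RGB2HSV)
    H,Sa,V=hsv[...,0],hsv[...,1],hsv[...,2]
    if c=="red": return ((H<8)|(H>172))&(Sa>140)&(V>70)
    return (abs(H.astype(int)-110)<12)&(Sa>140)&(V>60)
for n in("top","scene"):
    s=S[n]; P=cloud(s)
    for c in("red","blue"):
        k,lab,stt,cen=cv2.connectedComponentsWithStats(mask(s,c).astype(np.uint8))
        for i in range(1,k):
            if 4<stt[i,4]<2000:
                q=P[lab==i]; q=q[np.isfinite(q).all(1)]
                print(n,c,stt[i].tolist(),cen[i].round(1),"med",np.median(q,0).round(4),"lo",q.min(0).round(3),"hi",q.max(0).round(3))
s=S["top"];P=cloud(s)
# rods & slab
m=(P[...,2]>.045)&(P[...,2]<.068)&(P[...,0]>.3)&(P[...,0]<.8)&(P[...,1]<.25)&(P[...,1]>-.4)
hsv=cv2.cvtColor(s["pixels"],cv2.COLOR_RGB2HSV)
sl=(P[...,2]>.006)&(P[...,2]<.02)&(P[...,0]>.3)&(P[...,0]<.62)&(P[...,1]<.0)&(P[...,1]>-.4)
k,lab,stt,cen=cv2.connectedComponentsWithStats(sl.astype(np.uint8))
i=1+np.argmax(stt[1:,4]); print(stt[i]); q=P[lab==i]
print("slab",cv2.minAreaRect(q[:,:2].astype(np.float32)),q[:,2].mean())
bl=(P[...,2]>.07)&(P[...,2]<.08)&(P[...,0]>.3)&(P[...,0]<.62)&(P[...,1]<.0)&(P[...,1]>-.4)
k,lab,stt,cen=cv2.connectedComponentsWithStats(bl.astype(np.uint8))
for i in range(1,k):
    if stt[i,4]>30: q=P[lab==i]; print("block",cv2.minAreaRect(q[:,:2].astype(np.float32)),q.mean(0))
E
python3 m.py
python3 -c "
from m import *
c=S['top']['pixels'][100:240,230:430]
cv2.imwrite('pics/c.png',cv2.resize(c[...,::-1],(800,560),interpolation=cv2.INTER_CUBIC))" >/dev/null
```

```text
top red [280, 96, 33, 13, 265] [296.4 102.2] med [ 0.7773 -0.0314  0.0221] lo [ 0.761 -0.082 -0.004] hi [0.799 0.021 0.029]
top red [250, 121, 15, 9, 104] [256.5 124.9] med [0.69   0.0915 0.0619] lo [ 0.398  0.068 -0.004] hi [0.721 0.113 1.123]
top red [368, 188, 11, 14, 125] [373.2 194.7] med [ 0.4921 -0.253   0.0711] lo [ 0.473 -0.28   0.027] hi [ 0.516 -0.247  0.078]
top blue [189, 85, 12, 12, 107] [194.4  90.3] med [0.7527 0.2611 0.1689] lo [ 0.398  0.076 -0.002] hi [0.833 0.307 1.123]
top blue [245, 148, 15, 9, 99] [251.6 152.1] med [0.608  0.1021 0.0625] lo [ 0.398  0.076 -0.006] hi [0.634 0.126 1.123]
scene red [134, 0, 14, 31, 291] [140.9  13.9] med [-0.8789 -0.5505  0.2308] lo [-1.    -0.577  0.149] hi [-0.856 -0.544  0.314]
scene red [152, 183, 9, 17, 121] [155.9 190.8] med [ 0.5017 -0.2555  0.0648] lo [ 0.374 -0.297 -0.003] hi [ 0.515 -0.243  0.076]
scene red [257, 230, 15, 10, 139] [264.2 234.5] med [0.6961 0.0925 0.0599] lo [ 0.616  0.044 -0.002] hi [1.43  0.119 0.865]
scene red [204, 262, 37, 14, 388] [221.7 268.9] med [ 0.7856 -0.029   0.0206] lo [ 0.74  -0.084 -0.004]
[... 313 characters left out ...]
.4 223.5] med [0.7597 0.2597 0.1694] lo [0.742 0.044 0.162] hi [1.43  0.274 0.865]
[ 319  179   88   45 1691]
slab ((0.47789403796195984, -0.2415459007024765), (0.2692869007587433, 0.12433823943138123), 88.09122467041016) 0.014869739229172257
block ((0.4954163730144501, -0.13024505972862244), (0.016780557110905647, 0.0825641006231308), 87.6595458984375) [ 0.49616174 -0.12999777  0.07448169]
block ((0.49323439598083496, -0.1956404745578766), (0.017411917448043823, 0.08434860408306122), 87.44340515136719) [ 0.49291553 -0.19503832  0.07442406]
block ((0.49038001894950867, -0.25709134340286255), (0.03511342033743858, 0.02116607315838337), 1.4738786220550537) [ 0.49161663 -0.25792175  0.07308161]
```

View pics/c.png

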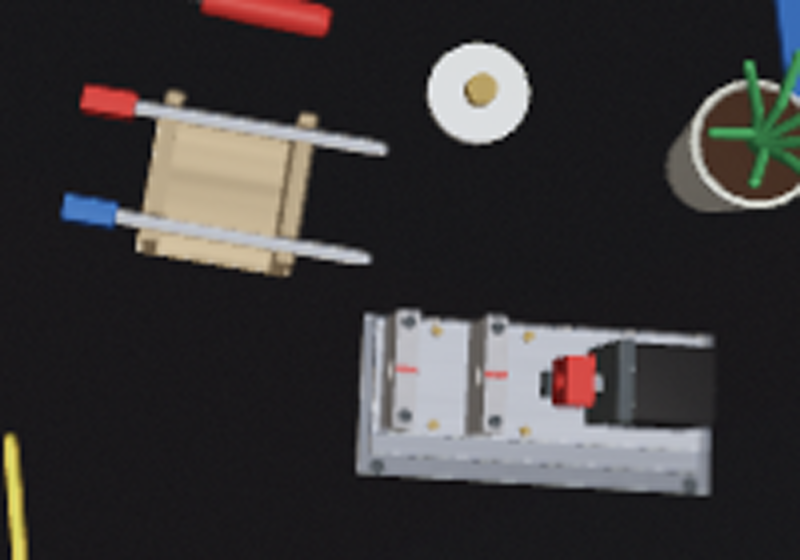

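Crop (4x of top, offset 230,100): red handle (108,102), tip (385,150). Block 1's red line is at (405,370), block 2's at (495,375), and the coupling is at (575,380).

```bash
cat >> h.py <<'E'
def togo(p,ang=None,tcp=None):
    "shift to world point p in cm along tool axes after turning to ang (deg, heading of tool x), and turn in rad"
    st=r.state(); R=np.array(st["orientation"]); a0=np.degrees(np.arctan2(R[1,0],R[0,0]))
    if ang is None: ang=a0
    c,s=np.cos(np.radians(ang)),np.sin(np.radians(ang))
    M=np.array([[c,s,0],[s,-c,0],[0,0,-1]])
    d=M.T@(np.array(p)-st["position"])*100
    print("t",round(st["time_s"],2),"pos",np.round(st["position"],4),"head",round(a0,2),"F",np.round(st["contact_force"],2),"w",round(st["width"],4),"-> turn",round(-np.radians((ang-a0+180)%360-180),4),"shift",d.round(2))
E
python3 - <<'E'
from h import *
import pickle
S=pickle.load(open("s0.pkl","rb"))
P=np.concatenate([cloud(S["top"]).reshape(-1,3),cloud(S["scene"]).reshape(-1,3)])
m=(P[:,0]>.1)&(P[:,0]<.7)&(P[:,1]<-.36)&(P[:,1]>-.75)&(P[:,2]<.6)&(P[:,2]>.1)
print(np.percentile(P[m],[1,50,99],axis=0))
np.set_printoptions(suppress=True,precision=4)
print(S["wrist"]["tool_from_camera"])
togo([.692,.092,.25],81.8)
E
```

```text
[[ 0.10914531 -0.7178508   0.10162101]
 [ 0.35503349 -0.55621406  0.16879532]
 [ 0.67992788 -0.38243042  0.57584857]]
[[-0.0009 -0.9509 -0.3094  0.0813]
 [ 1.     -0.001  -0.0001  0.0018]
 [-0.0003 -0.3094  0.9509 -0.1294]
 [ 0.      0.      0.      1.    ]]
t 0.15 pos [ 0.1949 -0.6196  0.2551] head 17.47 F [-0.13  0.67  0.39] w 0.0882 -> turn -1.1228 shift [77.53 39.05  0.51]
```

Call:
jog_arm([
  {"tz":-3,"turn":-0.1},
  {"tz":-3,"turn":-0.12},
  {"tz":-3,"turn":-0.12},
  {"tz":-3,"turn":-0.12},
  {"tz":-2,"turn":-0.12},
], gripper=0.2, force=20)

```text
schema error: expected keys tx, ty, tz, turn
```

Call:
jog_arm([
  {"turn":-0.12},
  {"turn":-0.12},
  {"turn":-0.12},
  {"turn":-0.12},
  {"turn":-0.06},
])

```text
schema error: expected keys tx, ty, tz, turn
```

Run:
```python
from h import *
togo([.692,.092,.25],81.8)
togo([.45,-.2,.38],81.8)
```

```text
t 0.15 pos [ 0.1949 -0.6196  0.2551] head 17.47 F [-0.13  0.67  0.39] w 0.0882 -> turn -1.1228 shift [77.53 39.05  0.51]
t 0.15 pos [ 0.1949 -0.6196  0.2551] head 17.47 F [-0.13  0.67  0.39] w 0.0882 -> turn -1.1228 shift [ 45.17  19.26 -12.49]
```

Call:
jog_arm([
  {"tx":0,"ty":0,"tz":-3,"turn":-0.1},
  {"tx":0,"ty":0,"tz":-3,"turn":-0.12},
  {"tx":0,"ty":0,"tz":-3,"turn":-0.12},
  {"tx":0,"ty":0,"tz":-3,"turn":-0.12},
  {"tx":0,"ty":0,"tz":-2,"turn":-0.12},
], gripper=0.2, force=20)

```text
time_s: 0.57
position: [0.1951, -0.6205, 0.3988]
orientation: [[0.629, 0.777, 0.001], [0.777, -0.629, -0.003], [-0.002, 0.002, -1.0]]
contact_force: [1.2, -1.6, 0.1]
width: 0.0568
gripper_force: 0.0
```

Call:
jog_arm([
  {"tx":0,"ty":0,"tz":0,"turn":-0.12},
  {"tx":0,"ty":0,"tz":0,"turn":-0.12},
  {"tx":0,"ty":0,"tz":0,"turn":-0.12},
  {"tx":0,"ty":0,"tz":0,"turn":-0.12},
  {"tx":0,"ty":0,"tz":0,"turn":-0.06},
])

```text
time_s: 0.98
position: [0.1949, -0.6199, 0.3953]
orientation: [[0.139, 0.99, -0.0], [0.99, -0.139, 0.001], [0.001, -0.0, -1.0]]
contact_force: [-0.3, -0.8, -0.8]
width: 0.0528
gripper_force: 0.0
```

Call:
jog_arm([
  {"tx":3,"ty":1.6,"tz":0,"turn":0},
  {"tx":3,"ty":1.6,"tz":0,"turn":0},
  {"tx":3,"ty":1.6,"tz":0,"turn":0},
  {"tx":3,"ty":1.6,"tz":0,"turn":0},
  {"tx":3,"ty":1.6,"tz":0,"turn":0},
])

```text
time_s: 1.4
position: [0.2966, -0.4817, 0.3955]
orientation: [[0.146, 0.989, -0.0], [0.989, -0.146, 0.0], [0.0, -0.0, -1.0]]
contact_force: [0.8, -0.2, -0.0]
width: 0.0531
gripper_force: 0.0
```

Run:
```python
from h import *
togo([.692,.092,.25],81.8)
```

```text
t 1.4 pos [ 0.2966 -0.4817  0.3955] head 81.63 F [ 0.77 -0.18 -0.03] w 0.0531 -> turn -0.003 shift [62.43 30.95 14.55]
```

Call:
jog_arm([
  {"tx":3.5,"ty":1.75,"tz":0,"turn":0},
  {"tx":3.5,"ty":1.75,"tz":0,"turn":0},
  {"tx":3.5,"ty":1.75,"tz":0,"turn":0},
  {"tx":3.5,"ty":1.75,"tz":0,"turn":0},
  {"tx":3.5,"ty":1.75,"tz":0,"turn":0},
])

```text
time_s: 1.82
position: [0.4086, -0.3211, 0.3956]
orientation: [[0.146, 0.989, -0.0], [0.989, -0.146, -0.0], [-0.0, -0.0, -1.0]]
contact_force: [0.8, -0.3, -0.1]
width: 0.0528
gripper_force: 0.0
```

Call:
jog_arm([
  {"tx":3.5,"ty":1.3,"tz":2.5,"turn":0},
  {"tx":3.5,"ty":1.3,"tz":2.5,"turn":0},
  {"tx":3.5,"ty":1.3,"tz":2.5,"turn":0},
  {"tx":2.5,"ty":1.3,"tz":2,"turn":0},
  {"tx":0,"ty":0,"tz":0,"turn":0},
])

```text
time_s: 2.23
position: [0.4753, -0.2021, 0.3026]
orientation: [[0.137, 0.991, -0.004], [0.991, -0.137, 0.005], [0.005, -0.005, -1.0]]
contact_force: [-0.7, 0.2, 0.3]
width: 0.0528
gripper_force: 0.0
```

Run:
```python
from h import *
import pickle
st=r.state(); s=r.snapshot("wrist"); save(s,"w1"); pickle.dump((st,s),open("w1.pkl","wb"))
togo([.692,.092,.25],81.8)
```

```text
t 2.28 pos [ 0.4746 -0.2054  0.3042] head 81.99 F [-0.04  0.16  0.54] w 0.0529 -> turn 0.0032 shift [32.54 17.27  5.42]
```

View pics/w1.png

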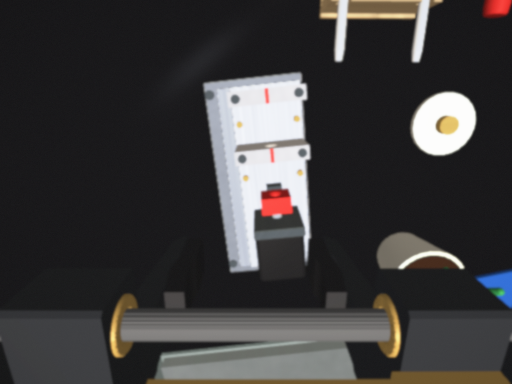

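The wrist view shows block 1's red line at (267,96), block 2's at (273,155), the coupling at (276,203), and the rod tips at (340,57) and (418,57).

```bash
cat > bl.py <<'E'
from h import *
import pickle,sys
def blocks(s,st):
    P=cloud(s,st); hsv=cv2.cvtColor(s["pixels"],cv2.COLOR_RGB2HSV)
    m=(P[...,2]>.065)&(P[...,2]<.085)&(P[...,0]>.4)&(P[...,0]<.6)&(P[...,1]>-.3)&(P[...,1]<-.1)
    k,lab,stt,cen=cv2.connectedComponentsWithStats(m.astype(np.uint8))
    for i in range(1,k):
        if stt[i,4]>80:
            uv=np.argwhere(lab==i)[:,::-1]; q=atz(s,uv,.075,st)
            H=hsv[lab==i]; red=((H[:,0]<8)|(H[:,0]>172))&(H[:,1]>100)
            rc=cv2.minAreaRect(q[:,:2].astype(np.float32))
            print("top",np.round(rc[0],4),np.round(rc[1],4),round(rc[2],2),"z",np.median(P[lab==i][:,2]).round(4),"redline",q[red].mean(0).round(4) if red.any() else None,red.sum())
if __name__=="__main__":
    st,s=pickle.load(open(sys.argv[1],"rb")); blocks(s,st)
E
python3 bl.py w1.pkl
```

```text
top [ 0.4976 -0.131 ] [0.016 0.084] 87.98 z 0.0755 redline [ 0.498 -0.131  0.075] 35
top [ 0.4953 -0.1952] [0.018  0.0837] 87.88 z 0.0754 redline [ 0.4958 -0.1959  0.075 ] 34
top [ 0.4931 -0.256 ] [0.0227 0.0357] 88.51 z 0.0732 redline [ 0.4936 -0.2561  0.075 ] 526
top [ 0.4923 -0.2781] [0.0093 0.0597] 88.53 z 0.0753 redline None 0
top [ 0.4917 -0.3019] [0.0057 0.0593] 87.92 z 0.0822 redline None 0
```

Call:
jog_arm([
  {"tx":3.5,"ty":2,"tz":0,"turn":0},
  {"tx":3.5,"ty":2,"tz":0,"turn":0},
  {"tx":3.5,"ty":2,"tz":0,"turn":0},
  {"tx":3.5,"ty":2,"tz":0,"turn":0},
  {"tx":3.5,"ty":2,"tz":0,"turn":0},
])

```text
time_s: 2.7
position: [0.5999, -0.0507, 0.3068]
orientation: [[0.148, 0.989, 0.001], [0.989, -0.148, -0.001], [-0.001, 0.001, -1.0]]
contact_force: [0.6, -0.5, -0.1]
width: 0.0526
gripper_force: 0.0
```

Call:
jog_arm([
  {"tx":3.5,"ty":2,"tz":1.2,"turn":0},
  {"tx":3.5,"ty":2,"tz":1.2,"turn":0},
  {"tx":3.5,"ty":2,"tz":1.2,"turn":0},
  {"tx":2.5,"ty":1,"tz":1,"turn":0},
  {"tx":0,"ty":0,"tz":0,"turn":0},
])

```text
time_s: 3.12
position: [0.6868, 0.073, 0.2581]
orientation: [[0.14, 0.99, -0.003], [0.99, -0.14, 0.004], [0.003, -0.003, -1.0]]
contact_force: [-1.8, 1.1, 0.1]
width: 0.0529
gripper_force: 0.0
```

```bash
cat > ax.py <<'E'
from h import *
import pickle
def axle(s,st,zr=.055,color="red"):
    P=cloud(s,st); hsv=cv2.cvtColor(s["pixels"],cv2.COLOR_RGB2HSV)
    H=hsv[...,0].astype(int); c=((H<8)|(H>172)) if color=="red" else abs(H-110)<12
    m=c&(hsv[...,1]>130)&(hsv[...,2]>60)&(P[...,2]>.03)&(P[...,2]<.16)
    k,lab,stt,cen=cv2.connectedComponentsWithStats(m.astype(np.uint8))
    for i in range(1,k):
        if stt[i,4]>150:
            q=P[lab==i]; top=q[q[:,2]>np.percentile(q[:,2],50)-.003]; rc=cv2.minAreaRect(top[:,:2].astype(np.float32))
            print(color,stt[i].tolist(),"ctr",np.round(rc[0],4),np.round(rc[1],4),round(rc[2],2),"topz",np.median(top[:,2]).round(4))
if __name__=="__main__":
    st=r.state(); s=r.snapshot("wrist"); save(s,"w2"); pickle.dump((st,s),open("w2.pkl","wb"))
    axle(s,st); axle(s,st,color="blue"); togo([.692,.092,.2],81.8)
E
python3 ax.py
```

```text
red [250, 131, 17, 41, 679] ctr [0.6931 0.0899] [0.0398 0.0167] 82.56 topz 0.0642
blue [167, 131, 22, 40, 779] ctr [0.6103 0.1026] [0.0392 0.0181] 81.41 topz 0.0641
t 3.17 pos [0.6864 0.0695 0.2591] head 81.83 F [-0.16 -0.48 -0.16] w 0.0531 -> turn 0.0004 shift [2.31 0.23 5.91]
```

View pics/w2.png

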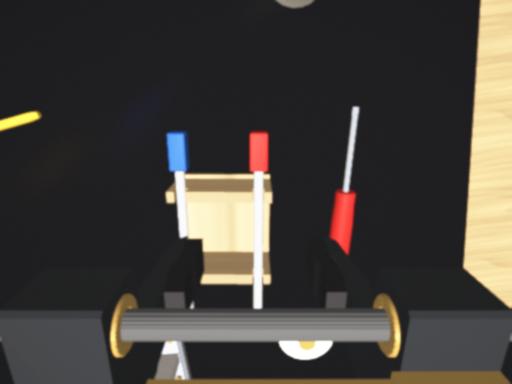

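Wrist view 2 shows the red handle at (259,151), the blue at (178,151) and the rest between rows 175 and 283. The tool heading already matches.

Call:
jog_arm([
  {"tx":1.1,"ty":0.2,"tz":2,"turn":0},
  {"tx":1.0,"ty":0.16,"tz":3,"turn":0},
  {"tx":0,"ty":0,"tz":3,"turn":0},
  {"tx":0,"ty":0,"tz":3,"turn":0},
  {"tx":0,"ty":0,"tz":0,"turn":0},
])

```text
time_s: 3.58
position: [0.6896, 0.0832, 0.1449]
orientation: [[0.148, 0.989, -0.009], [0.989, -0.148, -0.004], [-0.005, -0.008, -1.0]]
contact_force: [-1.5, 0.2, -0.8]
width: 0.0527
gripper_force: 0.0
```

Run:
```python
from h import *
from ax import axle
for _ in range(1):
    st=r.state(); s=r.snapshot("wrist"); axle(s,st)
togo([.693,.090,.053],81.9)
```

```text
red [245, 164, 26, 59, 1488] ctr [0.6931 0.0906] [0.0394 0.0179] 82.35 topz 0.0642
t 3.63 pos [0.6912 0.0839 0.1482] head 81.5 F [-0.35  1.11 -0.06] w 0.0527 -> turn -0.0071 shift [0.62 0.09 9.52]
```

Call:
jog_arm([
  {"tx":0.6,"ty":0.1,"tz":2,"turn":-0.008},
  {"tx":0,"ty":0,"tz":2.5,"turn":0},
  {"tx":0,"ty":0,"tz":2.5,"turn":0},
  {"tx":0,"ty":0,"tz":1.5,"turn":0},
  {"tx":0,"ty":0,"tz":0,"turn":0},
])

```text
time_s: 4.05
position: [0.694, 0.0913, 0.0642]
orientation: [[0.139, 0.99, -0.003], [0.99, -0.139, -0.002], [-0.002, -0.002, -1.0]]
contact_force: [-0.7, -0.2, -0.1]
width: 0.053
gripper_force: 0.0
```

Call:
jog_arm([
  {"tx":0,"ty":0,"tz":0.5,"turn":0},
  {"tx":0,"ty":0,"tz":0.4,"turn":0},
  {"tx":0,"ty":0,"tz":0,"turn":0},
  {"tx":0,"ty":0,"tz":0,"turn":0},
  {"tx":0,"ty":0,"tz":0,"turn":0},
])

```text
time_s: 4.47
position: [0.6954, 0.0934, 0.0575]
orientation: [[0.138, 0.99, 0.001], [0.99, -0.138, 0.0], [0.0, 0.001, -1.0]]
contact_force: [-0.1, -0.5, -0.3]
width: 0.053
gripper_force: 0.0
```

Run:
```python
from h import *
togo([.6931,.0906,.053],82)
```

```text
t 4.47 pos [0.6954 0.0934 0.0575] head 82.09 F [-0.07 -0.46 -0.32] w 0.053 -> turn 0.0016 shift [-0.31 -0.19  0.45]
```

Call:
jog_arm([
  {"tx":-0.25,"ty":-0.17,"tz":0.4,"turn":0},
  {"tx":0,"ty":0,"tz":0,"turn":0},
  {"tx":0,"ty":0,"tz":0,"turn":0},
])

```text
time_s: 4.72
position: [0.6925, 0.0906, 0.0523]
orientation: [[0.138, 0.99, -0.001], [0.99, -0.138, -0.0], [-0.0, -0.001, -1.0]]
contact_force: [0.8, 0.1, 0.6]
width: 0.0528
gripper_force: 0.0
```

Call:
jog_arm([
  {"tx":0,"ty":0,"tz":0,"turn":0},
  {"tx":0,"ty":0,"tz":0,"turn":0},
  {"tx":0,"ty":0,"tz":0,"turn":0},
  {"tx":0,"ty":0,"tz":0,"turn":0},
  {"tx":0,"ty":0,"tz":0,"turn":0},
], gripper=-1, force=30)

```text
time_s: 5.13
position: [0.6928, 0.0911, 0.0525]
orientation: [[0.137, 0.991, 0.0], [0.991, -0.137, 0.0], [0.0, 0.0, -1.0]]
contact_force: [-0.0, -0.7, -0.5]
width: 0.0215
gripper_force: 0.0
```

Call:
jog_arm([
  {"tx":0,"ty":0,"tz":0,"turn":0},
  {"tx":0,"ty":0,"tz":0,"turn":0},
  {"tx":0,"ty":0,"tz":0,"turn":0},
])

```text
time_s: 5.38
position: [0.6928, 0.091, 0.0525]
orientation: [[0.137, 0.991, 0.0], [0.991, -0.137, 0.0], [0.0, 0.0, -1.0]]
contact_force: [0.2, 0.7, 0.8]
width: 0.0177
gripper_force: 30.0
```

Call:
jog_arm([
  {"tx":0,"ty":0,"tz":-1,"turn":0},
  {"tx":0,"ty":0,"tz":-2,"turn":0},
  {"tx":0,"ty":0,"tz":-2.5,"turn":0},
  {"tx":0,"ty":0,"tz":-2.5,"turn":0},
  {"tx":0,"ty":0,"tz":-1.5,"turn":0},
])

```text
time_s: 5.8
position: [0.6939, 0.0914, 0.151]
orientation: [[0.138, 0.99, 0.003], [0.99, -0.138, 0.001], [0.001, 0.003, -1.0]]
contact_force: [0.8, -0.1, -0.7]
width: 0.0176
gripper_force: 30.0
```

Call:
jog_arm([
  {"tx":0,"ty":-2,"tz":0,"turn":0},
  {"tx":0,"ty":-2.5,"tz":0,"turn":-0.035},
  {"tx":0,"ty":-2.5,"tz":0,"turn":-0.035},
  {"tx":0,"ty":-2.5,"tz":0,"turn":-0.035},
  {"tx":0,"ty":-2.5,"tz":0,"turn":0},
])

```text
time_s: 6.22
position: [0.572, 0.1025, 0.1477]
orientation: [[0.031, 1.0, -0.0], [1.0, -0.031, 0.0], [0.0, -0.0, -1.0]]
contact_force: [-0.6, 0.0, -0.7]
width: 0.0175
gripper_force: 30.0
```

Call:
jog_arm([
  {"tx":0,"ty":-2,"tz":0,"turn":0},
  {"tx":0,"ty":-2,"tz":0,"turn":0},
  {"tx":0,"ty":-1,"tz":0,"turn":0},
  {"tx":0,"ty":0,"tz":0,"turn":0},
  {"tx":0,"ty":0,"tz":0,"turn":0},
])

```text
time_s: 6.63
position: [0.5242, 0.1039, 0.1479]
orientation: [[0.033, 0.999, 0.001], [0.999, -0.033, -0.0], [-0.0, 0.001, -1.0]]
contact_force: [0.1, -0.7, -0.6]
width: 0.0179
gripper_force: 30.0
```

Run:
```python
from h import *
import pickle
togo([.506,.107,.11],88)
st=r.state(); s=r.snapshot("wrist"); save(s,"w3"); pickle.dump((st,s),open("w3.pkl","wb"))
from bl import blocks
blocks(s,st)
```

```text
t 6.63 pos [0.5242 0.1039 0.1479] head 88.12 F [ 0.12 -0.67 -0.57] w 0.0179 -> turn 0.002 shift [ 0.25 -1.83  3.79]
```

View pics/w3.png

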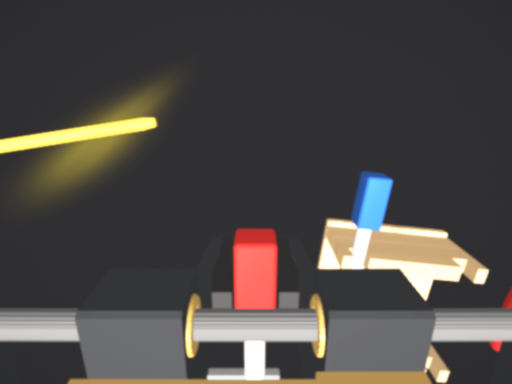

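The axle is held at (256,268) in the wrist view, and the blue spare is undisturbed on the rest. Next I go to pre-insert with the tip about 20 mm short of block 1.

Call:
jog_arm([
  {"tx":0.2,"ty":-0.9,"tz":1.5,"turn":0},
  {"tx":0,"ty":-0.9,"tz":2,"turn":0},
  {"tx":0,"ty":0,"tz":2.5,"turn":0},
  {"tx":0,"ty":0,"tz":2.5,"turn":0},
  {"tx":0,"ty":0,"tz":0.8,"turn":0},
])

```text
time_s: 7.1
position: [0.5051, 0.106, 0.0516]
orientation: [[0.033, 0.999, -0.003], [0.999, -0.033, -0.001], [-0.001, -0.003, -1.0]]
contact_force: [0.2, -1.2, -1.0]
width: 0.0174
gripper_force: 30.0
```

Call:
jog_arm([
  {"tx":0,"ty":0,"tz":0,"turn":0},
  {"tx":0,"ty":0,"tz":0,"turn":0},
  {"tx":0,"ty":0,"tz":0,"turn":0},
])

```text
time_s: 7.35
position: [0.5069, 0.1069, 0.0556]
orientation: [[0.033, 0.999, 0.002], [0.999, -0.033, 0.001], [0.001, 0.002, -1.0]]
contact_force: [0.4, 0.2, 0.1]
width: 0.0178
gripper_force: 30.0
```

Run:
```python
from h import *
import pickle
togo([.506,.107,.0545],88)
S={n:r.snapshot(n) for n in("top","scene")}; S["st"]=r.state(); pickle.dump(S,open("p.pkl","wb"))
a=cv2.resize(S["top"]["pixels"][155:215,240:400][...,::-1],(800,300),interpolation=cv2.INTER_CUBIC)
b=cv2.resize(S["scene"]["pixels"][165:225,130:290][...,::-1],(800,300),interpolation=cv2.INTER_CUBIC)
cv2.imwrite("pics/p.png",np.vstack([a,b]))
```

```text
t 7.35 pos [0.5069 0.1069 0.0556] head 88.09 F [0.41 0.19 0.14] w 0.0178 -> turn 0.0016 shift [ 0.01 -0.09  0.11]
```

View pics/p.png

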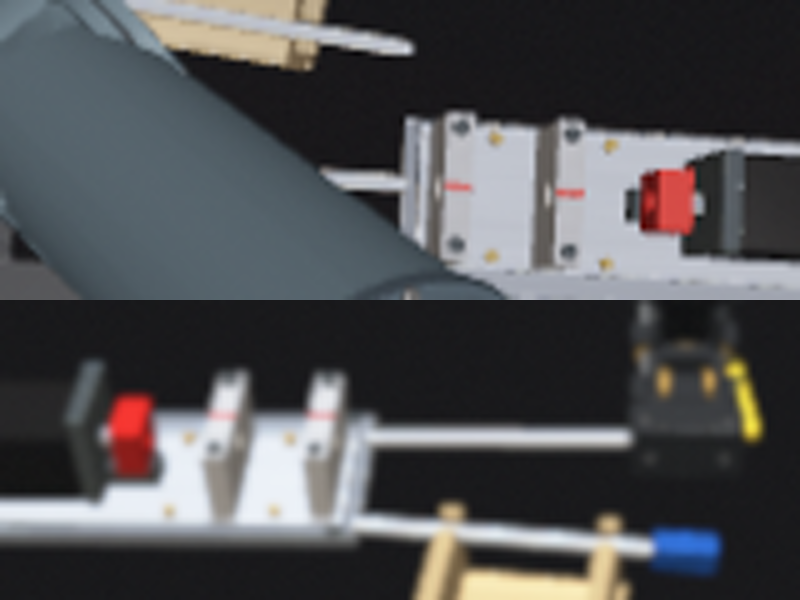

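The top crop shows the rod at y≈180 and x 330-400, with the block 1 line at (458,187) and block 2 at (570,193). The scene crop shows the rod at y≈437 and x 370-630, with the block lines at (322,415) and (222,415). Next I measure the rod relative to the blocks in each camera.

```bash
cat > rod.py <<'E'
from h import *
import pickle
def rod(S,ct=(307,318),rt=(184,198),cs=(206,253),rs=(244,261)):
    s=S["top"]; out={}
    for n,c,rr in (("top",ct,rt),("scene",cs,rs)):
        g=S[n]["pixels"].max(-1).astype(float); pts=[]
        for u in range(*c):
            col=g[rr[0]:rr[1],u]; w=np.clip(col-60,0,None)
            if w.sum()>150: pts.append((u,rr[0]+(w*np.arange(len(w))).sum()/w.sum()))
        pts=np.array(pts); out[n]=pts; k=np.polyfit(pts[:,0],pts[:,1],1); print(n,len(pts),k.round(3))
    # 3d line: x=a+b*y, z=c+e*y least squares from both cameras
    from scipy.optimize import least_squares
    L=[ray(S[n],out[n]) for n in out]
    def f(p):
        o=[]
        P0=np.array([p[0],0,p[2]]);D=np.array([p[1],1,p[3]])
        for t,d in L:
            n=np.cross(d,D); o.append((n@(P0-t))/np.linalg.norm(n,axis=1)*1000)
        return np.concatenate(o)
    p=least_squares(f,[.5,.03,.055,0]).x
    for y in(.0,-.1,-.123): print("rod y",y,"x",round(p[0]+p[1]*y,4),"z",round(p[2]+p[3]*y,4))
    print("slopes deg",np.degrees(p[[1,3]]).round(2))
    for n in("top","scene"):
        hsv=cv2.cvtColor(S[n]["pixels"],cv2.COLOR_RGB2HSV); P=cloud(S[n])
        m=((hsv[...,0]<8)|(hsv[...,0]>172))&(hsv[...,1]>60)&(P[...,2]>.06)&(P[...,1]<-.1)&(P[...,1]>-.22)&(P[...,0]>.4)&(P[...,0]<.6)
        k,lab,stt,cen=cv2.connectedComponentsWithStats(m.astype(np.uint8))
        for i in range(1,k):
            if stt[i,4]>3: print(n,"line",stt[i].tolist(),atz(S[n],cen[i],.075).round(4))
if __name__=="__main__":
    S=pickle.load(open("p.pkl","rb")); 
    g=S["scene"]["pixels"].max(-1); print(g[244:262,[210,220,230,245]].T); g=S["top"]["pixels"].max(-1); print(g[184:200,[308,312,318,322,326,328]].T)
    rod(S,rs=(188,198))
E
sed -i 's/g\[244:262/g[182:202/' rod.py; python3 rod.py
```

```text
[[ 28  27  28  28  27  27  29  54 122 196 218 169  94  39  27  26  27  28
   27  28]
 [ 27  26  27  27  28  26  29  52 120 195 219 171  97  40  28  27  27  28
   28  28]
 [ 28  28  27  27  28  27  29  51 119 195 220 175 103  44  28  27  28  27
   27  27]
 [ 27  28  27  28  27  27  28  42 105 187 221 183 111  48  28  27  28  27
   28  28]]
[[ 26  27  25  27  42 138 205 193 138  81  85  88  91  92  95  96]
 [ 26  27  26  25  24 126 201 202 182  30  30  55  82  85  89  91]
 [ 26  25  27  26  25  87 166 206 192  79  26  28  27  26  28  44]
 [161 161 160 160 161 160 162 164 164 161 162 161 161 161 162 161]
 [115 116 116 114 109 109 109 109 107 102 102 103 103 102 101  97]
 [ 98  98  98  98  98 105 126 134 142 135 127 122 127 143 142 142]]
top 11 [-9.90000e-02  2.21966e+02]
scene 47 [6.00000e-03 1.90651e+02]
rod y 0.0 x 0.4885 z 0.0487
rod y -0.1 x 0.5003 z 0.0619
rod y -0.123 x 0.503 z 0.065
slopes deg [-6.75 -7.57]
top line [329, 191, 5, 2, 7] [[ 0.4961 -0.1288  0.075 ]]
top line [351, 193, 6, 2, 8] [[ 0.4936 -0.1961  0.075 ]]
```

Run:
```python
from h import *
import pickle
S=pickle.load(open("p.pkl","rb"))
def cent(n,us,r0,r1):
    g=S[n]["pixels"].max(-1).astype(float); o=[]
    for u in us:
        w=np.clip(g[r0:r1,u]-27,0,None); o.append((u,r0+(w*np.arange(r1-r0)).sum()/w.sum()))
    return np.array(o)
T=cent("top",range(312,319),187,194); C=cent("scene",range(206,253),187,197)
# top at z: 
for z in(.053,.055,.057): q=atz(S["top"],T,z); print(z,"x at y=-.1:",(q[:,0]-.0345*(q[:,1]+.1)).mean().round(4),q[[0,-1],1].round(3))
t,d=ray(S["scene"],C)
for dx in(0,.002):
    x=lambda y:.5005+dx+.0345*(y+.1)
    # intersect with plane x-.0345y = const
    n=np.array([1,-.0345,0]); c=x(0); k=(c-t@n)/(d@n); q=t+d*k[:,None]
    p=np.polyfit(q[:,1],q[:,2],1); print("x0",x(-.1),"z at y=-.1",np.polyval(p,-.1).round(4),"y=.05",np.polyval(p,.05).round(4),"yrange",q[:,1].min().round(3),q[:,1].max().round(3))
hs=S["scene"]["pixels"].astype(int); a=hs[180:196,165:205]; red=a[...,0]-a[...,1:].max(-1)
for lo,hi in((165,184),(185,205)):
    w=np.clip(red[:,lo-165:hi-165]-15,0,None); yy,xx=np.mgrid[180:196,lo:hi]; c=((w*xx).sum()/w.sum(),(w*yy).sum()/w.sum()); print("scene line",c,atz(S["scene"],c,.075))
# scene slab/rack check: block top z from scene depth
P=cloud(S["scene"]); m=(abs(P[...,0]-.495)<.04)&(abs(P[...,1]+.13)<.006)&(P[...,2]>.06); print("blk z scene",np.median(P[m][:,2]))
P=cloud(S["top"]); m=(abs(P[...,0]-.495)<.04)&(abs(P[...,1]+.13)<.006)&(P[...,2]>.06); print("top",np.median(P[m][:,2]))
```

```text
0.053 x at y=-.1: 0.4991 [-0.078 -0.096]
0.055 x at y=-.1: 0.4989 [-0.078 -0.096]
0.057 x at y=-.1: 0.4987 [-0.078 -0.095]
x0 0.5005 z at y=-.1 0.0623 y=.05 0.062 yrange -0.09 0.061
x0 0.5025 z at y=-.1 0.0641 y=.05 0.0638 yrange -0.09 0.061
scene line (np.float64(174.19727891156464), np.float64(187.69387755102042)) [[ 0.49245816 -0.19388332  0.075     ]]
scene line (np.float64(193.97350993377484), np.float64(187.64238410596028)) [[ 0.49388745 -0.12888188  0.075     ]]
blk z scene 0.07582747847516058
top 0.07438530047828418
```

Call:
jog_arm([
  {"tx":-0.5,"ty":-0.2,"tz":0.15,"turn":0},
  {"tx":-0.5,"ty":0,"tz":0.1,"turn":0},
  {"tx":0,"ty":0,"tz":0,"turn":0},
  {"tx":0,"ty":0,"tz":0,"turn":0},
  {"tx":0,"ty":0,"tz":0,"turn":0},
])

```text
time_s: 7.87
position: [0.5033, 0.0965, 0.0521]
orientation: [[0.033, 0.999, 0.0], [0.999, -0.033, 0.0], [0.0, 0.0, -1.0]]
contact_force: [0.1, 0.2, -0.7]
width: 0.0175
gripper_force: 30.0
```

```bash
cat > rel.py <<'E'
from h import *
B=.0355
def redc(S,n,u0,u1,v0,v1):
    a=S[n]["pixels"].astype(int)[v0:v1,u0:u1]; w=np.clip(a[...,0]-a[...,1:].max(-1)-15,0,None).astype(float); yy,xx=np.mgrid[v0:v1,u0:u1]
    return ((w*xx).sum()/w.sum(),(w*yy).sum()/w.sum())
def cent(S,n,us,r0,r1):
    g=S[n]["pixels"].max(-1).astype(float); o=[]
    for u in us:
        w=np.clip(g[r0:r1,u]-27,0,None); o.append((u,r0+(w*np.arange(r1-r0)).sum()/w.sum()))
    return np.array(o)
def rel():
    S={n:r.snapshot(n) for n in("top","scene")}
    AX={}
    for n,b in(("top",((326,337,186,198),(348,360,188,200))),("scene",((185,205,180,196),(165,184,180,196)))):
        q=np.vstack([atz(S[n],redc(S,n,*x),.075) for x in b]); AX[n]=(q[:,0]-B*(q[:,1]+.1)).mean(); print(n,"lines",q[:,:2].round(4).tolist(),"axis x@-.1",AX[n].round(4))
    T=cent(S,"top",range(312,319),187,194); q=atz(S["top"],T,.055); x=q[:,0]-B*(q[:,1]+.1); dx=x.mean()-AX["top"]; print("rod-axis dx mm",(dx*1e3).round(2),x.round(4))
    C=cent(S,"scene",range(206,250),187,197); t,d=ray(S["scene"],C); nn=np.array([1,-B,0]); c=AX["scene"]+dx+.1*B
    k=(c-t@nn)/(d@nn); q=t+d*k[:,None]; p=np.polyfit(q[:,1],q[:,2],1); print("scene z@-.1",np.polyval(p,-.1).round(4),"@.05",np.polyval(p,.05).round(4))
    return S
if __name__=="__main__":
    rel(); togo([.506,.097,.0535],88)
E
python3 rel.py
```

```text
top lines [[0.4959, -0.1299], [0.4936, -0.1957]] axis x@-.1 0.497
scene lines [[0.4939, -0.129], [0.4925, -0.1939]] axis x@-.1 0.4954
rod-axis dx mm -1.0 [0.4961 0.4957 0.4958 0.4959 0.496  0.4962 0.4961]
scene z@-.1 0.0557 @.05 0.0564
t 7.97 pos [0.5033 0.0968 0.0521] head 88.12 F [ 0.69 -0.22 -0.32] w 0.0172 -> turn 0.0021 shift [ 0.03  0.27 -0.14]
```

Call:
jog_arm([
  {"tx":0,"ty":0.1,"tz":0,"turn":0},
  {"tx":-0.3,"ty":0,"tz":0,"turn":0},
  {"tx":-0.3,"ty":0,"tz":0,"turn":0},
  {"tx":0,"ty":0,"tz":0,"turn":0},
  {"tx":0,"ty":0,"tz":0,"turn":0},
])

```text
time_s: 8.38
position: [0.504, 0.0902, 0.0519]
orientation: [[0.034, 0.999, -0.0], [0.999, -0.034, -0.0], [-0.0, -0.0, -1.0]]
contact_force: [-0.5, 0.0, -0.9]
width: 0.0176
gripper_force: 30.0
```

```bash
python3 rel.py
```

```text
top lines [[0.4959, -0.1299], [0.4936, -0.1957]] axis x@-.1 0.497
scene lines [[0.4939, -0.1289], [0.4925, -0.1939]] axis x@-.1 0.4954
rod-axis dx mm -0.26 [0.4964 0.4971 0.4969 0.4966 0.4966 0.4967 0.4966]
scene z@-.1 0.0554 @.05 0.0566
t 8.48 pos [0.504  0.0906 0.052 ] head 88.11 F [-1.15 -0.56 -0.76] w 0.0177 -> turn 0.0019 shift [ 0.65  0.18 -0.15]
```

Call:
jog_arm([
  {"tx":-0.2,"ty":0,"tz":0,"turn":0},
  {"tx":-0.2,"ty":0,"tz":0,"turn":0},
  {"tx":-0.15,"ty":0,"tz":0,"turn":0},
  {"tx":-0.15,"ty":0,"tz":0,"turn":0},
])

```text
time_s: 8.82
position: [0.5038, 0.0833, 0.052]
orientation: [[0.033, 0.999, -0.0], [0.999, -0.033, -0.0], [-0.0, -0.0, -1.0]]
contact_force: [0.5, 0.2, -1.4]
width: 0.0177
gripper_force: 30.0
```

Call:
jog_arm([
  {"tx":-0.1,"ty":0,"tz":0,"turn":0},
  {"tx":-0.1,"ty":0,"tz":0,"turn":0},
  {"tx":0,"ty":0,"tz":0,"turn":0},
])

```text
time_s: 9.07
position: [0.5037, 0.0813, 0.052]
orientation: [[0.033, 0.999, -0.0], [0.999, -0.033, -0.0], [-0.0, -0.0, -1.0]]
contact_force: [-0.2, 0.6, -1.5]
width: 0.0177
gripper_force: 30.0
```

Call:
jog_arm([
  {"tx":-0.15,"ty":0,"tz":0,"turn":0},
  {"tx":-0.15,"ty":0,"tz":0,"turn":0},
  {"tx":-0.1,"ty":0,"tz":0,"turn":0},
  {"tx":0,"ty":0,"tz":0,"turn":0},
])

```text
time_s: 9.4
position: [0.5036, 0.0772, 0.052]
orientation: [[0.033, 0.999, -0.0], [0.999, -0.033, -0.0], [-0.0, 0.0, -1.0]]
contact_force: [0.2, 0.2, -1.0]
width: 0.0175
gripper_force: 30.0
```

Call:
jog_arm([
  {"tx":-0.15,"ty":0,"tz":0,"turn":0},
  {"tx":-0.15,"ty":0,"tz":0,"turn":0},
  {"tx":-0.1,"ty":0,"tz":0,"turn":0},
  {"tx":0,"ty":0,"tz":0,"turn":0},
])

```text
time_s: 9.73
position: [0.5034, 0.0732, 0.052]
orientation: [[0.033, 0.999, -0.0], [0.999, -0.033, -0.0], [-0.0, -0.0, -1.0]]
contact_force: [-0.2, -0.2, -0.6]
width: 0.0178
gripper_force: 30.0
```

```bash
python3 rel.py
```

```text
top lines [[0.4959, -0.13], [0.4936, -0.1957]] axis x@-.1 0.497
scene lines [[0.4939, -0.1289], [0.4924, -0.1941]] axis x@-.1 0.4954
rod-axis dx mm 1.91 [0.5003 0.5002 0.4997 0.499  0.4982 0.4974 0.4972]
scene z@-.1 0.0559 @.05 0.062
t 9.83 pos [0.5034 0.0734 0.052 ] head 88.1 F [ 0.33  0.6  -1.01] w 0.0179 -> turn 0.0018 shift [ 2.36  0.17 -0.15]
```

Call:
jog_arm([
  {"tx":-0.25,"ty":0,"tz":0,"turn":0},
  {"tx":-0.25,"ty":0,"tz":0,"turn":0},
  {"tx":-0.25,"ty":0,"tz":0,"turn":0},
  {"tx":-0.25,"ty":0,"tz":0,"turn":0},
])

```text
time_s: 10.17
position: [0.5031, 0.0632, 0.052]
orientation: [[0.033, 0.999, -0.0], [0.999, -0.033, -0.0], [-0.0, -0.0, -1.0]]
contact_force: [-0.0, -0.0, -2.0]
width: 0.0172
gripper_force: 30.0
```

Call:
jog_arm([
  {"tx":-0.3,"ty":0,"tz":0,"turn":0},
  {"tx":-0.3,"ty":0,"tz":0,"turn":0},
  {"tx":-0.3,"ty":0,"tz":0,"turn":0},
  {"tx":-0.3,"ty":0,"tz":0,"turn":0},
])

```text
time_s: 10.5
position: [0.5027, 0.0512, 0.052]
orientation: [[0.033, 0.999, -0.0], [0.999, -0.033, -0.0], [-0.0, -0.0, -1.0]]
contact_force: [0.6, -0.1, -0.4]
width: 0.0174
gripper_force: 30.0
```

Call:
jog_arm([
  {"tx":-0.3,"ty":0,"tz":0,"turn":0},
  {"tx":-0.3,"ty":0,"tz":0,"turn":0},
  {"tx":-0.3,"ty":0,"tz":0,"turn":0},
  {"tx":-0.3,"ty":0,"tz":0,"turn":0},
  {"tx":0,"ty":0,"tz":0,"turn":0},
])

```text
time_s: 10.92
position: [0.5023, 0.0387, 0.0519]
orientation: [[0.034, 0.999, -0.0], [0.999, -0.034, -0.001], [-0.001, -0.0, -1.0]]
contact_force: [0.4, -0.8, -0.7]
width: 0.0177
gripper_force: 30.0
```

Run:
```python
from h import *
S={n:r.snapshot(n) for n in("top","scene")}
a=cv2.resize(S["top"]["pixels"][170:215,300:400][...,::-1],(800,300),interpolation=cv2.INTER_CUBIC)
b=cv2.resize(S["scene"]["pixels"][170:208,140:240][...,::-1],(800,300),interpolation=cv2.INTER_CUBIC)
cv2.imwrite("pics/q.png",np.vstack([a,b]))
```

```text
(no output)
```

View pics/q.png

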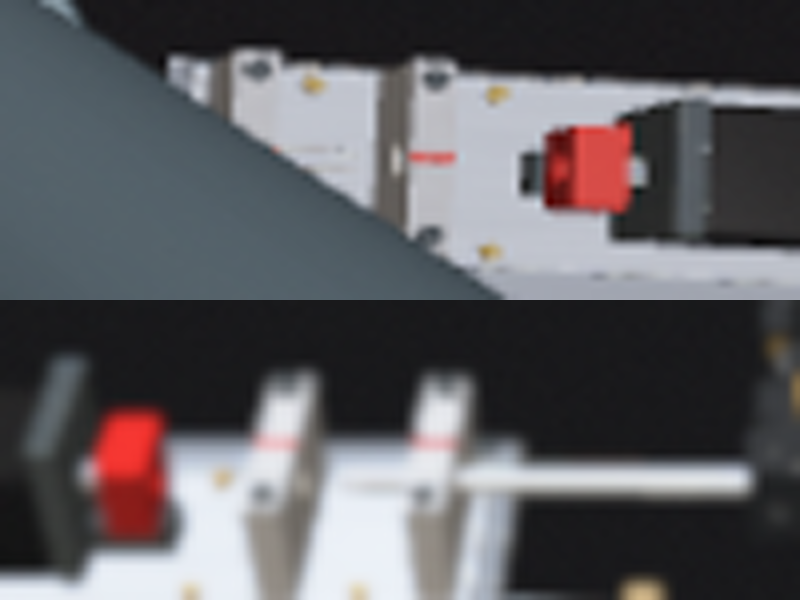

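The axle is through block 1. Its tip is at about (345,480) in the scene crop and (345,155) in the top crop, heading into block 2's hole at about (303,485) and (397,160).

Call:
jog_arm([
  {"tx":-0.3,"ty":0,"tz":0,"turn":0},
  {"tx":-0.3,"ty":0,"tz":0,"turn":0},
  {"tx":-0.3,"ty":0,"tz":0,"turn":0},
  {"tx":-0.2,"ty":0,"tz":0,"turn":0},
])

```text
time_s: 11.35
position: [0.5019, 0.028, 0.052]
orientation: [[0.033, 0.999, -0.0], [0.999, -0.033, -0.0], [-0.0, -0.0, -1.0]]
contact_force: [0.1, -0.4, -1.0]
width: 0.0174
gripper_force: 30.0
```

Call:
jog_arm([
  {"tx":-0.15,"ty":0,"tz":0,"turn":0},
  {"tx":-0.15,"ty":0,"tz":0,"turn":0},
  {"tx":-0.15,"ty":0,"tz":0,"turn":0},
  {"tx":0,"ty":0,"tz":0,"turn":0},
])

```text
time_s: 11.68
position: [0.5018, 0.0237, 0.0519]
orientation: [[0.033, 0.999, -0.0], [0.999, -0.033, -0.0], [-0.0, -0.0, -1.0]]
contact_force: [0.3, -0.5, -0.3]
width: 0.0177
gripper_force: 30.0
```

Call:
jog_arm([
  {"tx":-0.1,"ty":0,"tz":0,"turn":0},
  {"tx":-0.1,"ty":0,"tz":0,"turn":0},
  {"tx":-0.1,"ty":0,"tz":0,"turn":0},
  {"tx":0,"ty":0,"tz":0,"turn":0},
])

```text
time_s: 12.02
position: [0.5017, 0.0209, 0.052]
orientation: [[0.033, 0.999, -0.0], [0.999, -0.033, -0.0], [-0.0, -0.0, -1.0]]
contact_force: [0.4, 0.3, -1.3]
width: 0.0174
gripper_force: 30.0
```

Tip at about -0.189, at block 2's face; continuing gently.

Call:
jog_arm([
  {"tx":-0.1,"ty":0,"tz":0,"turn":0},
  {"tx":-0.1,"ty":0,"tz":0,"turn":0},
  {"tx":-0.1,"ty":0,"tz":0,"turn":0},
  {"tx":-0.1,"ty":0,"tz":0,"turn":0},
])

```text
time_s: 12.35
position: [0.5016, 0.017, 0.052]
orientation: [[0.033, 0.999, -0.0], [0.999, -0.033, -0.0], [-0.0, -0.0, -1.0]]
contact_force: [-0.6, 0.7, -1.2]
width: 0.0176
gripper_force: 30.0
```

Call:
jog_arm([
  {"tx":-0.15,"ty":0,"tz":0,"turn":0},
  {"tx":-0.15,"ty":0,"tz":0,"turn":0},
  {"tx":-0.15,"ty":0,"tz":0,"turn":0},
  {"tx":-0.15,"ty":0,"tz":0,"turn":0},
])

```text
time_s: 12.68
position: [0.5014, 0.0109, 0.052]
orientation: [[0.033, 0.999, -0.0], [0.999, -0.033, -0.0], [-0.0, -0.0, -1.0]]
contact_force: [0.2, -0.2, -1.0]
width: 0.0175
gripper_force: 30.0
```

Call:
jog_arm([
  {"tx":-0.15,"ty":0,"tz":0,"turn":0},
  {"tx":-0.15,"ty":0,"tz":0,"turn":0},
  {"tx":-0.15,"ty":0,"tz":0,"turn":0},
  {"tx":-0.15,"ty":0,"tz":0,"turn":0},
])

```text
time_s: 13.02
position: [0.5012, 0.005, 0.052]
orientation: [[0.033, 0.999, 0.0], [0.999, -0.033, 0.0], [0.0, 0.0, -1.0]]
contact_force: [0.5, 0.2, -1.0]
width: 0.0174
gripper_force: 30.0
```

```bash
python3 -c "
from h import *
togo([.5,-.05,.052]); print(r.state()['wrist_torque'])"
```

```text
t 13.02 pos [0.5012 0.005  0.052 ] head 88.11 F [ 0.48  0.22 -1.  ] w 0.0174 -> turn -0.0 shift [-5.5   0.06 -0.  ]
[-0.00343161 -0.08961237  0.05633386]
```

Call:
jog_arm([
  {"tx":-0.3,"ty":0,"tz":0,"turn":0},
  {"tx":-0.3,"ty":0,"tz":0,"turn":0},
  {"tx":-0.3,"ty":0,"tz":0,"turn":0},
  {"tx":-0.3,"ty":0,"tz":0,"turn":0},
])

```text
time_s: 13.35
position: [0.5008, -0.0073, 0.052]
orientation: [[0.033, 0.999, 0.0], [0.999, -0.033, -0.0], [-0.0, 0.0, -1.0]]
contact_force: [0.4, -0.4, -0.6]
width: 0.0173
gripper_force: 30.0
```

Call:
jog_arm([
  {"tx":-0.3,"ty":0,"tz":0,"turn":0},
  {"tx":-0.3,"ty":0,"tz":0,"turn":0},
  {"tx":-0.3,"ty":0,"tz":0,"turn":0},
  {"tx":-0.3,"ty":0,"tz":0,"turn":0},
])

```text
time_s: 13.68
position: [0.5004, -0.0192, 0.052]
orientation: [[0.033, 0.999, -0.0], [0.999, -0.033, -0.0], [-0.0, -0.0, -1.0]]
contact_force: [-0.3, 0.9, 0.2]
width: 0.0174
gripper_force: 30.0
```

Call:
jog_arm([
  {"tx":-0.2,"ty":0,"tz":0,"turn":0},
  {"tx":-0.2,"ty":0,"tz":0,"turn":0},
  {"tx":-0.2,"ty":0,"tz":0,"turn":0},
  {"tx":0,"ty":0,"tz":0,"turn":0},
])

```text
time_s: 14.02
position: [0.5001, -0.0254, 0.052]
orientation: [[0.033, 0.999, -0.0], [0.999, -0.033, -0.0], [-0.0, -0.0, -1.0]]
contact_force: [0.5, -0.1, -0.2]
width: 0.0179
gripper_force: 30.0
```

```bash
cat > v.py <<'E'
from h import *
import sys
S={n:r.snapshot(n) for n in("top","scene")}
a=cv2.resize(S["top"]["pixels"][170:215,300:400][...,::-1],(800,300),interpolation=cv2.INTER_CUBIC)
b=cv2.resize(S["scene"]["pixels"][170:208,140:240][...,::-1],(800,300),interpolation=cv2.INTER_CUBIC)
cv2.imwrite("pics/%s.png"%sys.argv[1],np.vstack([a,b]))
def red(s,u0,u1,v0,v1):
    a=s["pixels"].astype(int)[v0:v1,u0:u1]; w=(np.clip(a[...,0]-a[...,1:].max(-1)-40,0,None)).astype(float); yy,xx=np.mgrid[v0:v1,u0:u1]
    return (w*xx).sum()/w.sum(),(w*yy).sum()/w.sum()
c1=red(S["top"],362,384,180,202);c2=red(S["scene"],148,164,178,204)
print("coupling",np.round(c1,2),np.round(c2,2),atz(S["top"],c1,.073).round(4),atz(S["scene"],c2,.06).round(4))
togo([.5,-.0575,.052])
E
python3 v.py q2
```

```text
coupling [373.86 194.61] [155.74 190.12] [[ 0.4915 -0.2553  0.073 ]] [[ 0.4856 -0.2582  0.06  ]]
t 14.12 pos [ 0.5002 -0.0249  0.052 ] head 88.1 F [ 0.59  0.38 -1.53] w 0.0176 -> turn -0.0 shift [-3.26  0.09 -0.  ]
```

View pics/q2.png

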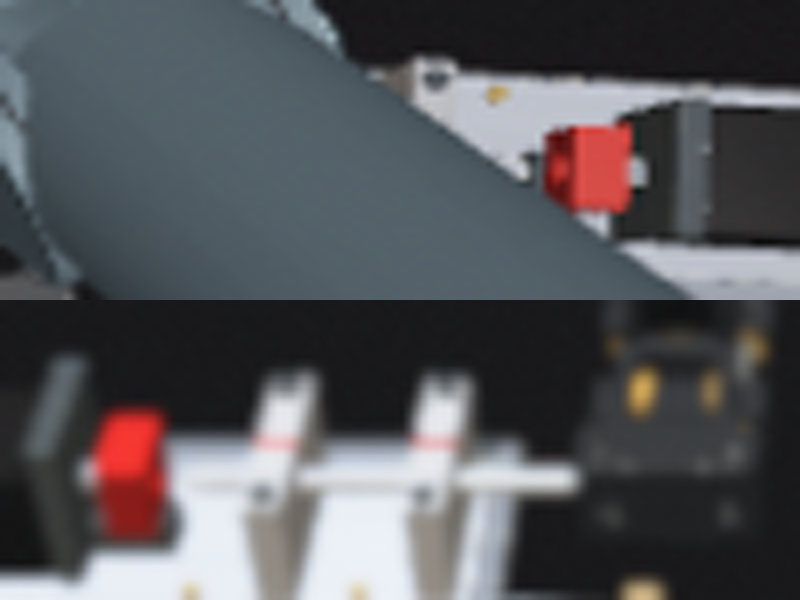

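The axle is through both blocks. In the scene crop its nose is at (195,477), about 12 mm before the coupling face at (165,478).

Call:
jog_arm([
  {"tx":-0.2,"ty":0,"tz":0,"turn":0},
  {"tx":-0.2,"ty":0,"tz":0,"turn":0},
  {"tx":-0.2,"ty":0,"tz":0,"turn":0},
  {"tx":-0.2,"ty":0,"tz":0,"turn":0},
])

```text
time_s: 14.45
position: [0.4999, -0.0331, 0.052]
orientation: [[0.033, 0.999, -0.0], [0.999, -0.033, -0.0], [-0.0, -0.0, -1.0]]
contact_force: [0.6, 0.8, -1.4]
width: 0.0179
gripper_force: 30.0
```

Call:
jog_arm([
  {"tx":-0.1,"ty":0,"tz":0,"turn":0},
  {"tx":-0.1,"ty":0,"tz":0,"turn":0},
  {"tx":-0.1,"ty":0,"tz":0,"turn":0},
  {"tx":-0.1,"ty":0,"tz":0,"turn":0},
])

```text
time_s: 14.78
position: [0.4998, -0.0369, 0.052]
orientation: [[0.033, 0.999, -0.0], [0.999, -0.033, 0.0], [0.0, -0.0, -1.0]]
contact_force: [0.0, -0.6, -1.3]
width: 0.0178
gripper_force: 30.0
```

Call:
jog_arm([
  {"tx":-0.1,"ty":0,"tz":0,"turn":0},
  {"tx":-0.1,"ty":0,"tz":0,"turn":0},
  {"tx":-0.1,"ty":0,"tz":0,"turn":0},
  {"tx":-0.1,"ty":0,"tz":0,"turn":0},
])

```text
time_s: 15.12
position: [0.4996, -0.041, 0.052]
orientation: [[0.033, 0.999, -0.0], [0.999, -0.033, -0.0], [-0.0, -0.0, -1.0]]
contact_force: [0.4, -0.6, -0.2]
width: 0.0177
gripper_force: 30.0
```

Call:
jog_arm([
  {"tx":-0.1,"ty":0,"tz":0,"turn":0},
  {"tx":-0.1,"ty":0,"tz":0,"turn":0},
  {"tx":-0.1,"ty":0,"tz":0,"turn":0},
  {"tx":-0.1,"ty":0,"tz":0,"turn":0},
])

```text
time_s: 15.45
position: [0.4995, -0.045, 0.052]
orientation: [[0.033, 0.999, -0.0], [0.999, -0.033, 0.0], [0.0, -0.0, -1.0]]
contact_force: [-0.2, 0.2, -0.1]
width: 0.0174
gripper_force: 30.0
```

Call:
jog_arm([
  {"tx":-0.1,"ty":0,"tz":0,"turn":0},
  {"tx":-0.1,"ty":0,"tz":0,"turn":0},
  {"tx":-0.1,"ty":0,"tz":0,"turn":0},
])

```text
time_s: 15.7
position: [0.4994, -0.048, 0.052]
orientation: [[0.033, 0.999, -0.0], [0.999, -0.033, -0.0], [-0.0, -0.0, -1.0]]
contact_force: [0.6, -0.5, -0.5]
width: 0.0176
gripper_force: 30.0
```

Call:
jog_arm([
  {"tx":-0.1,"ty":0,"tz":0,"turn":0},
  {"tx":-0.1,"ty":0,"tz":0,"turn":0},
  {"tx":-0.1,"ty":0,"tz":0,"turn":0},
])

```text
time_s: 15.95
position: [0.4995, -0.0497, 0.052]
orientation: [[0.032, 0.999, 0.0], [0.999, -0.032, 0.002], [0.002, 0.0, -1.0]]
contact_force: [-0.2, 4.1, 0.0]
width: 0.0176
gripper_force: 30.0
```

```bash
python3 v.py q3
```

```text
coupling [375.06 192.44] [155.27 189.94] [[ 0.4979 -0.2588  0.073 ]] [[ 0.4846 -0.2599  0.06  ]]
t 16.05 pos [ 0.4994 -0.05    0.052 ] head 88.15 F [ 0.44  3.06 -0.67] w 0.0176 -> turn -0.0 shift [-0.74  0.09  0.  ]
```

Call:
jog_arm([
  {"tx":-0.1,"ty":0,"tz":0,"turn":0},
  {"tx":-0.1,"ty":0,"tz":0,"turn":0},
  {"tx":-0.1,"ty":0,"tz":0,"turn":0},
])

```text
time_s: 16.3
position: [0.4993, -0.0536, 0.052]
orientation: [[0.033, 0.999, 0.0], [0.999, -0.033, 0.0], [0.0, 0.0, -1.0]]
contact_force: [0.3, 3.9, -0.9]
width: 0.0179
gripper_force: 30.0
```

Call:
jog_arm([
  {"tx":-0.1,"ty":0,"tz":0,"turn":0},
  {"tx":-0.1,"ty":0,"tz":0,"turn":0},
  {"tx":0,"ty":0,"tz":0,"turn":0},
])

```text
time_s: 16.55
position: [0.4992, -0.0562, 0.052]
orientation: [[0.033, 0.999, 0.0], [0.999, -0.033, -0.0], [-0.0, 0.0, -1.0]]
contact_force: [0.5, 4.8, -1.2]
width: 0.0177
gripper_force: 30.0
```

Call:
jog_arm([
  {"tx":-0.1,"ty":0,"tz":0,"turn":0},
  {"tx":-0.05,"ty":0,"tz":0,"turn":0},
  {"tx":0,"ty":0,"tz":0,"turn":0},
])

```text
time_s: 16.8
position: [0.4992, -0.0571, 0.052]
orientation: [[0.033, 0.999, 0.0], [0.999, -0.033, 0.0], [0.0, 0.0, -1.0]]
contact_force: [0.0, 4.9, -1.1]
width: 0.0177
gripper_force: 30.0
```

Call:
jog_arm([
  {"tx":-0.05,"ty":0,"tz":0,"turn":0},
  {"tx":-0.05,"ty":0,"tz":0,"turn":0},
  {"tx":0,"ty":0,"tz":0,"turn":0},
])

```text
time_s: 17.05
position: [0.4992, -0.0572, 0.052]
orientation: [[0.032, 0.999, 0.0], [0.999, -0.032, 0.001], [0.001, 0.0, -1.0]]
contact_force: [-0.2, 6.8, -1.4]
width: 0.0173
gripper_force: 30.0
```

Call:
jog_arm([
  {"tx":-0.05,"ty":0,"tz":0,"turn":0},
  {"tx":0,"ty":0,"tz":0,"turn":0},
])

```text
time_s: 17.22
position: [0.4993, -0.0573, 0.0521]
orientation: [[0.032, 0.999, 0.001], [0.999, -0.032, 0.002], [0.002, 0.001, -1.0]]
contact_force: [-0.6, 8.1, 0.9]
width: 0.0174
gripper_force: 30.0
```

Call:
jog_arm([
  {"tx":-0.05,"ty":0,"tz":0,"turn":0},
  {"tx":-0.05,"ty":0,"tz":0,"turn":0},
  {"tx":0,"ty":0,"tz":0,"turn":0},
  {"tx":0,"ty":0,"tz":0,"turn":0},
])

```text
time_s: 17.55
position: [0.4993, -0.0573, 0.0521]
orientation: [[0.031, 1.0, 0.001], [1.0, -0.031, 0.003], [0.003, 0.001, -1.0]]
contact_force: [0.2, 9.3, -0.5]
width: 0.0176
gripper_force: 30.0
```

```bash
python3 v.py q4
```

```text
coupling [377.79 192.17] [153.04 190.06] [[ 0.4989 -0.2667  0.073 ]] [[ 0.485  -0.2672  0.06  ]]
t 17.65 pos [ 0.4993 -0.0574  0.0521] head 88.21 F [ 0.05 10.54 -1.21] w 0.0175 -> turn -0.0 shift [-0.01  0.07  0.01]
```

View pics/q4.png

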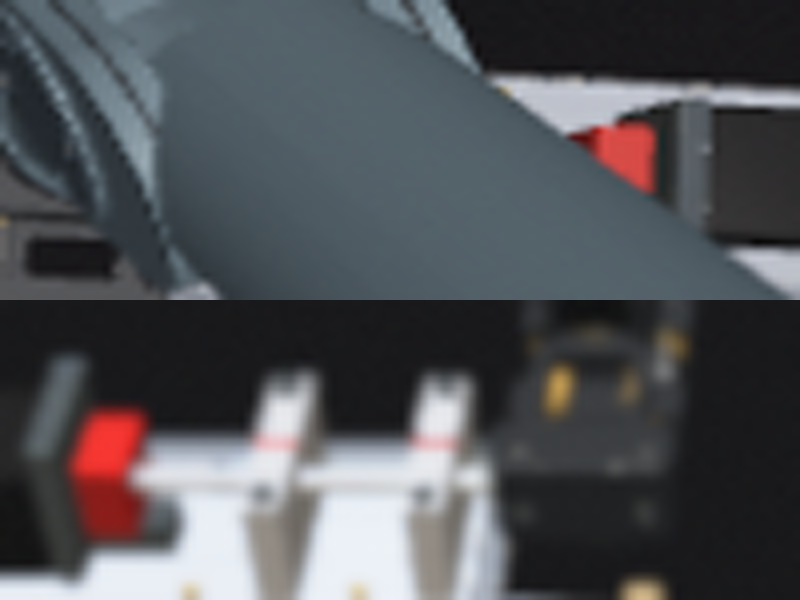

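The coupling is seated against the motor side: its left edge moved from about 95 to 75 in the crop, roughly 8 mm, with the axle in it. I'll relax the push, release and retreat upwards.

Call:
jog_arm([
  {"tx":0.1,"ty":0,"tz":0,"turn":0},
  {"tx":0.1,"ty":0,"tz":0,"turn":0},
  {"tx":0,"ty":0,"tz":0,"turn":0},
])

```text
time_s: 17.9
position: [0.4992, -0.0572, 0.052]
orientation: [[0.032, 0.999, 0.0], [0.999, -0.032, 0.001], [0.001, 0.0, -1.0]]
contact_force: [0.5, 5.9, -0.9]
width: 0.0174
gripper_force: 30.0
```

Call:
jog_arm([
  {"tx":0,"ty":0,"tz":0,"turn":0},
  {"tx":0,"ty":0,"tz":0,"turn":0},
  {"tx":0,"ty":0,"tz":0,"turn":0},
  {"tx":0,"ty":0,"tz":0,"turn":0},
  {"tx":0,"ty":0,"tz":0,"turn":0},
], gripper=0.2)

```text
time_s: 18.32
position: [0.499, -0.0586, 0.052]
orientation: [[0.034, 0.999, -0.0], [0.999, -0.034, -0.001], [-0.001, -0.0, -1.0]]
contact_force: [0.4, -0.2, -0.7]
width: 0.0488
gripper_force: 0.0
```

Call:
jog_arm([
  {"tx":0,"ty":0,"tz":0,"turn":0},
  {"tx":0,"ty":0,"tz":-0.5,"turn":0},
  {"tx":0,"ty":0,"tz":-1,"turn":0},
  {"tx":0,"ty":0,"tz":-2,"turn":0},
  {"tx":0,"ty":0,"tz":-2,"turn":0},
])

```text
time_s: 18.73
position: [0.4987, -0.0577, 0.108]
orientation: [[0.033, 0.999, -0.001], [0.999, -0.033, 0.0], [0.0, -0.001, -1.0]]
contact_force: [1.4, -0.2, 0.2]
width: 0.0531
gripper_force: 0.0
```

Call:
jog_arm([
  {"tx":0,"ty":0,"tz":-3,"turn":0},
  {"tx":1,"ty":0,"tz":-3,"turn":0},
  {"tx":2,"ty":0,"tz":-3,"turn":0},
  {"tx":3,"ty":0,"tz":-1,"turn":0},
  {"tx":3,"ty":0,"tz":0,"turn":0},
])

```text
time_s: 19.15
position: [0.504, 0.0327, 0.211]
orientation: [[0.035, 0.999, 0.006], [0.999, -0.035, -0.001], [-0.0, 0.006, -1.0]]
contact_force: [0.2, -1.0, 0.1]
width: 0.0527
gripper_force: 0.0
```

Call:
jog_arm([
  {"tx":3,"ty":0,"tz":0,"turn":0},
  {"tx":2,"ty":0,"tz":0,"turn":0},
  {"tx":0,"ty":0,"tz":0,"turn":0},
  {"tx":0,"ty":0,"tz":0,"turn":0},
])

```text
time_s: 19.48
position: [0.5036, 0.0832, 0.2078]
orientation: [[0.03, 1.0, 0.001], [1.0, -0.03, 0.0], [0.0, 0.001, -1.0]]
contact_force: [0.2, -1.3, 0.9]
width: 0.0531
gripper_force: 0.0
```

```bash
python3 v.py q5
python3 - <<'E'
from h import *
from ax import axle
st=r.state(); s=r.snapshot("wrist"); axle(s,st); axle(s,st,color="blue")
E
```

```text
coupling [376.95 194.79] [153.04 190.09] [[ 0.4912 -0.2643  0.073 ]] [[ 0.4852 -0.2672  0.06  ]]
t 19.58 pos [0.5037 0.0809 0.2073] head 88.05 F [-0.58  0.06 -0.17] w 0.0529 -> turn -0.0 shift [-13.84   0.1   15.53]
red [246, 285, 19, 23, 404] ctr [ 0.5013 -0.0451] [0.0166 0.0175] 87.7 topz 0.061
blue [356, 129, 35, 49, 1205] ctr [0.6098 0.1019] [0.0402 0.0184] 81.8 topz 0.0642
```

```bash
python3 -c "
from rig import r
print(r.close_job())"
```

```text
the job is handed in; nothing more can be done
None
```

The red-handled axle is through both bearing blocks and fully home, with the coupling slid back about 8 mm to its stop (wrist force peaked at about 10.5 N of the 25 N allowed). It has been released, the blue spare is still on the rest, and the job was handed in at about 20 s; the hand-in returned no verdict.

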